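Lay the filter carton down on the brew mat

TASK

Get the brown filter carton ready for dispensing: slide it along the mat, still standing, until the whole lower edge of its plain face has just crossed the near yellow line, then push it high on its window side so that it tips over and lands wholly inside the yellow outline, window facing up. Only push it with the fingers, never grip or lift it, and leave everything else on the bar where it stands.

Things in the scene. Friction and masses are not known exactly. Their poses are not given: they have to be found in the camera images.
- carton: Brown rigid closed carton, green band, 0.15 to 0.27 kg, standing on the mat: 40 mm thick (x), 96 wide (y), 84 tall (z). Origin: centre of its underside. The plain +x face looks toward the outline (within 0.15 rad) and must end underneath; the -x face has the dispensing window (black, white papers). Pushed within 20 mm of the mat it slides upright; pushed near its top it tips forward.
- foot_left (a point): Left (+y) end of the lower edge of the carton's plain (+x) face, the edge it tips over; it starts 20 to 75 mm short of the near line. Tilted past about 25 degrees over this edge, the carton falls by itself.
- foot_right (a point): Right (-y) end of that lower edge.
- head_left (a point): Left (+y) end of the upper edge of the carton's plain face, 84 mm above foot_left while standing.
- head_right (a point): Right (-y) end of that upper edge.
- mat: Black rubber bar mat fixed to the bar, 290 mm (its x) by 180 mm (its y), 3 mm thick; origin at the centre of its underside, on the bar top (height 0). Its x axis is the direction in which the carton must slide and fall.
- zone_near (a point): Middle of the outer edge of the near yellow line, on the mat's top (height 3 mm), directly above the mat's origin; same axes as the mat. The yellow printed outline (flat, lines 5 mm wide) reaches over its outer edges from here 125 mm along +x and 70 mm to each side along y.
- white_carton: White carton with a blue band, same size as the brown one (40 x 96 x 84 mm), standing on the bar beside the mat; to be left alone. Origin at the centre of its underside.
- cup: White ceramic cup, 68 mm across, 75 mm tall, beside the mat on the other side; leave alone. Origin at the centre of its underside.
- jug: Clear plastic jug with a handle, 96 mm across, 135 mm tall; leave alone. Origin at the centre of its underside.
- press: Amber and grey coffee press, 80 mm across, 181 mm tall; leave alone. Origin at the centre of its underside.
- canister: Black canister with a steel cap, 72 mm across, 120 mm tall; leave alone. Origin at the centre of its underside.
- plate: White plate, 150 mm across, 22 mm tall; leave alone. Origin at the centre of its underside.
Not all that is in view belongs to the job. Of the things like the carton, leave any that is red; of the rest the smaller one is meant.

How it is judged:
By the outcome, as a careful person would: the job done as asked, in the order asked, and still so for the second after the job is handed in, with the robot touching nothing.
It also fails if it takes over 45 s, if anything falls off the work surface, if the arm or the gripper's body presses on something with over 40 N, if the wrist force passes 120 N, or if a joint passes its speed limit or range.

ROBOT

A 7-joint arm with a two-finger parallel gripper is mounted at the origin on the work surface. World frame = base frame: x ahead of the robot, y to its left, z up, the work surface at z = 0. Lengths are in m, angles in rad, forces in N, time in s.
With the tool pointing down it reaches from about 0.4 to 0.9 m from the base axis. Payload 5.6 kg.
Tool frame: the origin (TCP) lies midway between the tips of the shut fingers; the grasp point (between the pads) lies 19 mm behind it; z points along the fingers, x is the direction in which the jaws open and shut, and the axes are right-handed (so a half turn about z gives the same grasp; the last joint's range is limited). The gripper opens to 92 mm and grips with 3 to 60 N. Pads are 20 mm wide; open, the fingers measure 128 mm over their backs; the gripper's body (75 mm by 189 mm) begins 69 mm behind the grasp point.
Start: joints at [1.079, 0.468, -0.012, 1.603, 0.006, 1.071, -0.056], TCP at [0.282, -0.586, 0.215] pointing down, gripper open.
Joint ranges: [-2.53, 2.53], [-0.31, 2.02], [-1.57, 1.55], [0.28, 2.44], [-1.29, 4.43], [0.15, 1.84], [-2.92, 2.92]. Speed limits (rad/s): [2.57, 2.57, 3.14, 3.14, 3.14, 3.14, 3.14].

INTERFACE

Orientations are given as [roll, pitch, yaw] about the fixed x, y, z axes, in that order (R = Rz(yaw) Ry(pitch) Rx(roll)).
In Python, from bench import ctrl gives the robot as it stands. The module is installed in compiled form; this text tells all that it offers.
- The arm moves only by the tool carry_out, never from a script. Its argument "rows" is a list of rows, each a list of 2 entries, a list of its own where there are three numbers: the shift along the tool's x, y, z in cm, then the turn, a rotation vector about the tool's x, y, z in rad. A call has 1 to 12 rows; each row shifts and turns the commanded pose from where the row before left it, along the tool's axes as they then stand; what a row does not reach is not made up. A row lasts 1/10 s, in which the tool goes at most 50 mm and 8.59 degrees, less where a joint would pass 70% of its speed; a pose out of reach is approached as far as the arm can. A call with a gripper value outside its range is refused whole. "claw" is the opening, from 0 (shut) to 1 (fully open), set as the call begins (left out, the last holds). The fingers move at their own pace and stop on an object; "force" is the grip in N (left out, the last holds). Time passes only in rows, so rows that do not move let the fingers close. It gives the time, the measured TCP pose, the force and the opening at its end, in the units of the state.
- ctrl.read_state(): the state, without advancing time (a new reading comes with each control period).
- ctrl.read_camera(name): name is "side" or "top" or "wrist"; returns (picture, depth): 384x512x3 uint8, red, green, blue; 384x512 float32, m along the optical axis (not along the pixel's ray), 0 where there is no reading.
- ctrl.camera_model(name): a dict with "fx", "fy", "cx", "cy" (pixels), "k1" (the pictures are not rectified: a ray, as slopes to the right and down, at radius r is drawn at 1 + k1 r^2 times it, then the intrinsics apply), "extrinsics" (4x4, takes a point from camera to world coordinates); the wrist camera has in their place "hand_eye" (4x4, takes a point from camera to tool coordinates, whose origin is the TCP and whose axes are the tool frame's). Camera axes: x right, y up, looking along -z (the intrinsics and any distortion apply to the point x, -y, -z); pixel columns grow to the right and rows downward; lengths in m; the calibration is good to about 2 mm. A picture is of the moment at which its call begins: read the wrist's pose just before it. camera_model takes no time and is no camera call.
- ctrl.close_job(): hands the job in, once; it reports no verdict.
Trained networks look in the newest picture that a camera, given by its name, has taken for a name from the list of things; names that differ only in an ending like _2 or _b are one class to them, and where a whole thing is asked for, a point or a joint stands for the part that bears it (a point fixed in the world has none). Each returns a list of dicts, best first, with "p" (0 to 1); they miss things now and then, are a little off and sometimes report something else, mostly with a low value. They report only what shows in the picture. A call takes as long as a camera call. They do not tell look-alikes from the thing itself.
- ctrl.recognise(query, camera): "at" ([column, row] in pixels, amid what is visible of it).
The state is a dict: "time_s": time; "qpos": joint angles; "qd": joint speeds; "effort": joint torques, N m; "ee_pos": TCP position; "orientation": TCP orientation; "ft_force": force on the tool from outside, world axes, zero at the start; "moment": the same for the moment, N m; "gripper_width": finger opening in m.
Only numpy, scipy, OpenCV 4.12 (cv2) and the standard library are available. Lean on these libraries where they do the work, as an engineer would, in place of code of your own. Each camera call takes 0.05 s, during which the arm holds its last target.

## Working session

There is one attempt and no reset: what is moved stays moved. The work goes in short steps, Python scripts to look and compute and a tool call to move; the robot and the scene stay as the last step left them, time stands still between calls to the robot, and variables do not carry over. Pictures are saved under pics/ and viewed, and the job is handed in when it is done.

Besides the shell and the picture viewer there is one more tool, called after "Request:" as name(argument=value, ...), one argument or row to a line, values as JSON. carry_out: Moves the arm, as the interface text tells. Its arguments: {"type":"object","properties":{"rows":{"type":"array","items":{"type":"array"}},"claw":{"type":"number"},"force":{"type":"number"}},"required":["rows"]}

```bash
mkdir -p pics
cat > h.py <<'E'
import numpy as np, cv2
from bench import ctrl
from scipy.spatial.transform import Rotation as R
def T_tool(s):
    T=np.eye(4);T[:3,:3]=R.from_euler('xyz',s['orientation']).as_matrix();T[:3,3]=s['ee_pos'];return T
def ext(name,s=None):
    m=ctrl.camera_model(name)
    return np.array(m['extrinsics']) if 'extrinsics' in m else T_tool(s)@np.array(m['hand_eye'])
def K(m): return np.array([[m['fx'],0,m['cx']],[0,m['fy'],m['cy']],[0,0,1.]])
def rays(name,px):
    m=ctrl.camera_model(name)
    u=cv2.undistortPoints(np.array(px,float).reshape(-1,1,2),K(m),np.array([m['k1'],0,0,0.]))[:,0]
    return np.c_[u[:,0],-u[:,1],-np.ones(len(u))]
def atz(name,px,z,E):
    d=rays(name,px)@E[:3,:3].T;o=E[:3,3]
    z=np.broadcast_to(z,len(d));return o+d*((z-o[2])/d[:,2])[:,None]
def atd(name,px,dep,E):
    r=rays(name,px); d=np.array([dep[int(round(p[1])),int(round(p[0]))] for p in px])
    return (r*d[:,None])@E[:3,:3].T+E[:3,3]
def proj(name,P,E):
    m=ctrl.camera_model(name);P=np.atleast_2d(P)
    c=(P-E[:3,3])@E[:3,:3]; c=c*[1,-1,-1]
    return cv2.projectPoints(c,np.zeros(3),np.zeros(3),K(m),np.array([m['k1'],0,0,0.]))[0][:,0]
def shot(name,fn):
    s=ctrl.read_state();p,d=ctrl.read_camera(name)
    cv2.imwrite('pics/'+fn+'.png',p[:,:,::-1]);np.savez('pics/'+fn+'.npz',p=p,d=d,E=ext(name,s));return p,d,ext(name,s)
E
python3 - <<'E'
from h import *
for n in ['side','top','wrist']:
    shot(n,n+'0')
    m=ctrl.camera_model(n);print(n,{k:np.round(v,3).tolist() for k,v in m.items()})
    for q in ['carton','zone_near','mat','foot_left','foot_right','head_left','head_right']:
        if n!='wrist': print(q,[(np.round(r['at'],1).tolist(),round(r['p'],2)) for r in ctrl.recognise(q,n)[:4]])
print(ctrl.read_state())
E
```

```text
side {'fx': 477.947, 'fy': 477.947, 'cx': 255.682, 'cy': 191.777, 'k1': -0.101, 'extrinsics': [[0.865, 0.327, -0.38, -0.135], [-0.502, 0.556, -0.663, -1.181], [-0.006, 0.764, 0.645, 1.262], [0.0, 0.0, 0.0, 1.0]]}
carton [([217.9, 247.9], 0.71)]
zone_near [([246.9, 233.2], 0.55), ([174.5, 160.4], 0.48)]
mat [([248.2, 229.7], 0.73)]
foot_left [([223.8, 247.7], 0.7)]
foot_right [([221.7, 245.9], 0.92), ([304.6, 258.4], 0.37)]
head_left [([222.9, 243.6], 0.76)]
head_right [([220.8, 245.8], 0.75)]
top {'fx': 387.265, 'fy': 387.265, 'cx': 252.489, 'cy': 188.895, 'k1': -0.02, 'extrinsics': [[-0.01, 0.991, -0.131, 0.355], [-1.0, -0.013, -0.02, -0.019], [-0.021, 0.131, 0.991, 1.48], [0.0, 0.0, 0.0, 1.0]]}
carton [([326.6, 194.9], 0.94), ([273.6, 184.0], 0.83), ([295.4, 247.3], 0.74)]
zone_near [([254.6, 186.2], 0.72)]
mat [([255.3, 188.8], 0.89)]
foot_left [([327.8, 193.7], 0.86), ([296.0, 247.6], 0.69), ([273.8, 185.8], 0.65)]
foot_right [([326.2, 192.5], 0.64), ([273.4, 186.0], 0.6), ([295.3, 244.9], 0.57), ([386.1, 230.8], 0.43)]
head_left [([295.3, 245.7], 0.9), ([328.1, 193.4], 0.78), ([
[... 284 characters left out ...]
0.0, 0.0, 0.0, 1.0]]}
{'time_s': 0.85, 'qpos': array([ 1.07896077,  0.4674818 , -0.01156953,  1.60269661,  0.005959  ,
        1.07137032, -0.05632212]), 'qd': array([-0.00062751,  0.00153942,  0.00017549,  0.00057409,  0.00155826,
       -0.00252267, -0.00058185]), 'effort': array([-3.10114674e-04, -5.20374084e+01, -1.26410153e-02, -2.44048172e+01,
       -5.66675363e-02,  1.11458419e-02,  9.31978761e-07]), 'ee_pos': array([ 0.28200981, -0.58565945,  0.21460556]), 'orientation': array([ 3.14157931e+00, -7.91392947e-05, -1.12210109e+00]), 'ft_force': array([ 0.12652716,  0.37352491, -0.09509092]), 'moment': array([ 0.00574343, -0.03027198, -0.01989803]), 'gripper_width': 0.09171745882909037}
```

View pics/top0.png

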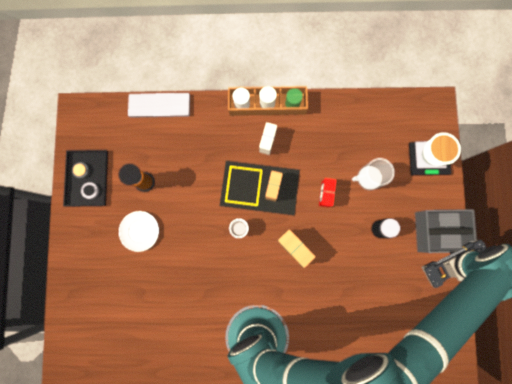

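View pics/side0.png

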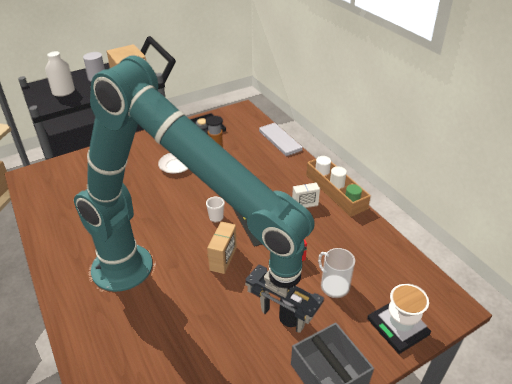

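View pics/wrist0.png

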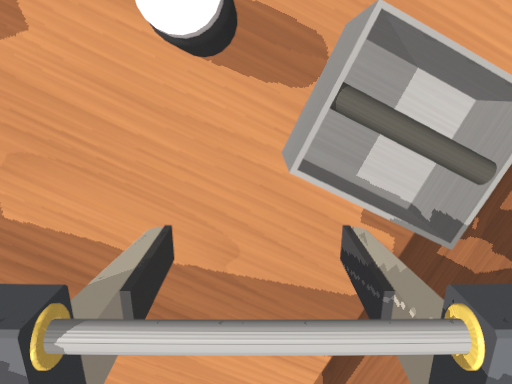

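Run:
```python
from h import *
z=np.load('pics/top0.npz');p=z['p'];d=z['d'];E=z['E']
c=p[140:270,200:410]
cv2.imwrite('pics/topz.png',cv2.resize(c,None,fx=3.8,fy=3.8,interpolation=cv2.INTER_CUBIC)[:,:,::-1])
# height map of region
H,W=d.shape;vv,uu=np.mgrid[0:H,0:W]
P=atd('top',np.c_[uu.ravel(),vv.ravel()],d,E).reshape(H,W,3)
for (u,v) in [(273,185),(296,248),(328,192),(268,138),(238,228),(245,186),(370,178),(388,229),(135,178),(290,190)]:
    print(u,v,np.round(P[v,u],3))
hsv=cv2.cvtColor(p,cv2.COLOR_RGB2HSV)
y=(hsv[...,0]>25)&(hsv[...,0]<34)&(hsv[...,1]>180)&(hsv[...,2]>120)
m=np.zeros_like(y);m[150:220,215:270]=1;y&=m.astype(bool)
pts=np.argwhere(y)[:,::-1]; print(len(pts))
w=atz('top',pts.astype(float),.003,E)
r=cv2.minAreaRect(w[:,:2].astype(np.float32)*1000);print(r);print(cv2.boxPoints(r))
# carton top pts
m=np.zeros_like(y);m[150:225,260:300]=1
t=(P[...,2]>.075)&m.astype(bool);q=P[t];r=cv2.minAreaRect(q[:,:2].astype(np.float32)*1000);print(len(q),q[:,2].mean(),r,cv2.boxPoints(r))
```

```text
273 185 [ 0.552 -0.066  0.088]
296 248 [ 0.326 -0.142  0.11 ]
328 192 [ 0.525 -0.265  0.082]
268 138 [ 0.728 -0.051  0.084]
238 228 [0.4   0.066 0.012]
245 186 [0.561 0.039 0.006]
370 178 [ 0.565 -0.404  0.138]
388 229 [ 0.388 -0.463  0.12 ]
135 178 [0.568 0.407 0.185]
290 190 [ 0.544 -0.134  0.002]
294
((564.7061157226562, 45.460975646972656), (130.00949096679688, 145.46336364746094), 82.1834716796875)
[[483.80948   -9.04818 ]
 [627.92126  -28.831398]
 [645.6028    99.97013 ]
 [501.49097  119.75335 ]]
297 0.11990811127314853 ((479.3416442871094, -48.42476272583008), (39.56510543823242, 256.3173522949219), 75.20503997802734) [[ 350.38025    -34.82475  ]
 [ 598.19965   -100.27814  ]
 [ 608.30304    -62.024776 ]
 [ 360.48364      3.4286118]]
```

View pics/topz.png

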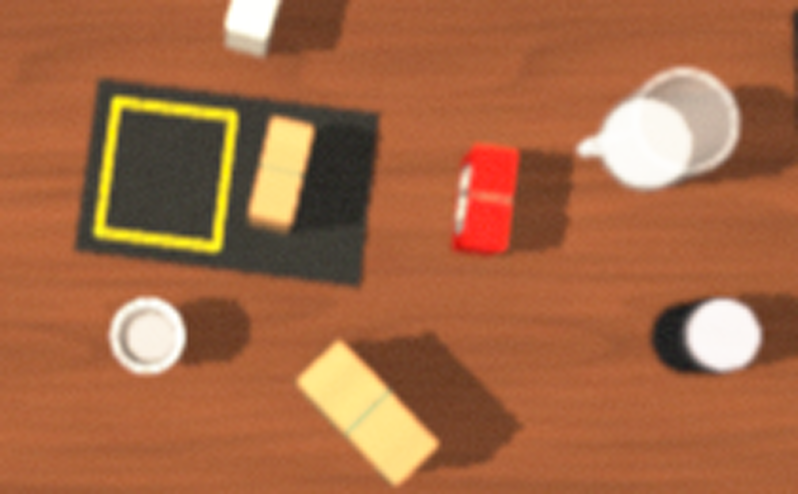

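Request:
carry_out(
  rows=[
    [[-1.5,-2.0,0],[0,0,0]],
    [[-2.5,-3.3,0],[0,0,0]],
    [[-2.8,-3.7,0],[0,0,0]],
    [[-2.8,-3.7,0],[0,0,0]],
    [[-2.8,-3.7,0],[0,0,0]],
    [[-2.8,-3.7,0],[0,0,0]],
    [[-2.8,-3.7,0],[0,0,0]],
    [[-2.8,-3.7,0],[0,0,0]],
    [[-2.8,-3.7,0],[0,0,0]],
    [[-2.8,-3.7,0],[0,0,0]],
    [[-2.8,-3.7,0],[0,0,0]],
    [[-2.8,-3.7,0],[0,0,0]],
  ],
  claw=0.5,
)

```text
time_s: 2.05
ee_pos: [0.525, -0.1122, 0.2149]
orientation: [-3.141, -0.001, -1.122]
ft_force: [0.7, -0.0, -0.1]
gripper_width: 0.0461
```

Request:
carry_out(
  rows=[
    [[-2.8,-3.7,0],[0,0,0]],
    [[-1.7,-2.3,0],[0,0,0]],
    [[0,0,0],[0,0,-0.14]],
    [[0,0,0],[0,0,-0.14]],
    [[0,0,0],[0,0,-0.14]],
    [[0,0,0],[0,0,-0.14]],
    [[0,0,0],[0,0,-0.14]],
    [[0,0,0],[0,0,-0.14]],
    [[0,0,0],[0,0,-0.14]],
    [[0,0,0],[0,0,0]],
    [[0,0,0],[0,0,0]],
  ],
)

```text
time_s: 3.15
ee_pos: [0.5588, -0.0475, 0.2146]
orientation: [3.142, -0.0, -0.146]
ft_force: [0.0, -0.4, 0.2]
gripper_width: 0.0459
```

Run:
```python
from h import *
p,d,E=shot('wrist','w1')
s=ctrl.read_state();print(s['time_s'],s['ee_pos'],s['orientation'],s['ft_force'],s['gripper_width'])
H,W=d.shape;vv,uu=np.mgrid[0:H,0:W]
P=atd('wrist',np.c_[uu.ravel(),vv.ravel()],d,E).reshape(H,W,3)
np.save('pics/w1P.npy',P)
for (u,v) in [(256,100),(256,180),(256,220)]: print(P[v,u])
```

```text
3.2 [ 0.55883185 -0.047436    0.2146101 ] [ 3.14146179e+00 -6.19935533e-05 -1.45212640e-01] [ 0.31041246  0.26090591 -0.17897914] 0.04590896124195456
[0.5676591  0.02198299 0.00433008]
[ 0.5574952  -0.04819529  0.07731687]
[ 0.55230622 -0.08358377  0.08852082]
```

View pics/w1.png

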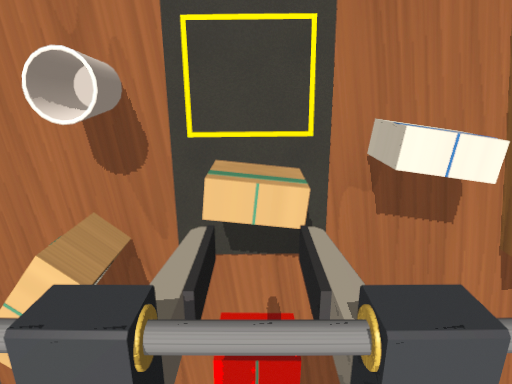

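```bash
cat >> h.py <<'E'
def measure(name,p,E,zroi,croi):
    """yellow outline rect in world, at z=.003"""
    hsv=cv2.cvtColor(p,cv2.COLOR_RGB2HSV)
    y=((hsv[...,0]>25)&(hsv[...,0]<34)&(hsv[...,1]>180)&(hsv[...,2]>120))
    m=np.zeros(y.shape,bool);m[zroi[1]:zroi[3],zroi[0]:zroi[2]]=1;y&=m
    pts=np.argwhere(y)[:,::-1].astype(float)
    return atz(name,pts,.003,E)
E
python3 - <<'E'
from h import *
z=np.load('pics/w1.npz');p=z['p'];E=z['E']
w=measure('wrist',p,E,(170,5,330,145),None)
r=cv2.minAreaRect(w[:,:2].astype(np.float32)*1000);print(r);b=cv2.boxPoints(r);print(b)
cv2.imwrite('pics/w1z.png',cv2.resize(p[120:250,170:350],None,fx=4.4,fy=4.4,interpolation=cv2.INTER_CUBIC)[:,:,::-1])
E
```

```text
((563.5341796875, 46.299922943115234), (126.38309478759766, 141.99142456054688), 82.14470672607422)
[[484.56815   -6.595562]
 [625.22723  -26.001759]
 [642.50024   99.195404]
 [501.84113  118.60161 ]]
```

View pics/w1z.png

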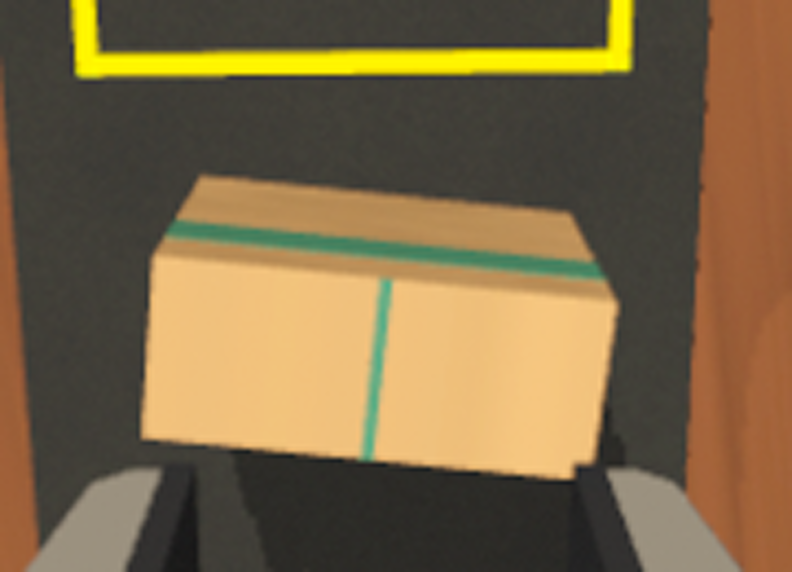

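```bash
cat >> h.py <<'E'
A=np.deg2rad(82.14); ex=np.array([np.cos(A),np.sin(A)]); ey=np.array([-ex[1],ex[0]])
C=np.array([.5635,.0463]); Z=C-ex*.0625
def tomat(w): w=np.atleast_2d(w)[:,:2]-Z; return np.c_[w@ex,w@ey]*1000
def frommat(a,b): return Z+ex*a/1000+ey*b/1000
E
python3 - <<'E'
from h import *
z=np.load('pics/w1.npz');E=z['E']
q=np.array([(200,176),(571,212),(152,254),(617,302),(142,438),(577,479)],float)
px=(q+.5)/4.4-.5+[170,120]
w=atz('wrist',px,[.003,.003,.087,.087,.087,.087],E)
m=tomat(w);print(np.round(m,1),Z)
for i in (0,2,4): 
    d=m[i]-m[i+1];print(np.hypot(*d),np.rad2deg(np.arctan2(-d[0],d[1])))
s=ctrl.read_state();print(tomat(s['ee_pos']), np.rad2deg(s['orientation'][2]))
E
```

```text
[[-26.8  40. ]
 [-37.2 -56.8]
 [-26.5  40. ]
 [-37.6 -56.3]
 [-67.   44.3]
 [-77.3 -49. ]] [ 0.55495294 -0.01561282]
97.33774253265258 -6.131621903282422
96.89176927401425 -6.584752123066754
93.85197950261959 -6.258686787452021
[[-30.99374907  -8.1943903 ]] -8.320071391877903
```

Run:
```python
from h import *
z=np.load('pics/top0.npz');d=z['d'];E=z['E'];H,W=d.shape;vv,uu=np.mgrid[0:H,0:W]
P=atd('top',np.c_[uu.ravel(),vv.ravel()],d,E).reshape(H,W,3)
def box(name,u0,v0,u1,v1,zmin):
    q=P[v0:v1,u0:u1].reshape(-1,3);q=q[q[:,2]>zmin];m=tomat(q);print(name,q.min(0).round(3),q.max(0).round(3),'mat',m.min(0).round(),m.max(0).round())
box('big',270,225,325,275,.03);box('red',315,172,345,212,.03);box('white',250,118,285,160,.03);box('cup',225,215,255,245,.03)
```

```text
big [ 0.264 -0.204  0.033] [ 0.392 -0.019  1.48 ] mat [-222.  148.] [-31. 268.]
red [ 0.355 -0.293  0.03 ] [ 0.578 -0.019  1.48 ] mat [-273.  -55.] [-31. 198.]
white [ 0.355 -0.082  0.03 ] [ 0.79  -0.017  1.48 ] mat [ -35. -237.] [ 18. 198.]
cup [ 0.355 -0.019  0.031] [0.431 0.095 1.48 ] mat [-31. 132.] [ 89. 198.]
```

Request:
carry_out(
  rows=[
    [[0,1.5,0],[0,0,-0.008]],
    [[0,3.0,0],[0,0,0]],
    [[0,2.6,0],[0,0,0]],
    [[0,1.0,0],[0.1,0,0]],
    [[0,0.3,3.0],[0,0,0]],
    [[0,0.4,4.0],[0,0,0]],
    [[0,0.4,4.0],[0,0,0]],
    [[0,0.4,4.0],[0,0,0]],
    [[0,0.3,3.0],[0,0,0]],
    [[0,0.15,1.5],[0,0,0]],
    [[0,0,0],[0,0,0]],
  ],
)

```text
time_s: 4.3
ee_pos: [0.5466, -0.1271, 0.0169]
orientation: [-3.041, 0.004, -0.135]
ft_force: [0.1, -0.3, -0.4]
gripper_width: 0.0461
```

Run:
```python
from h import *
s=ctrl.read_state();print(s['time_s'],s['ee_pos'],tomat(s['ee_pos']),s['orientation'],s['ft_force'],s['gripper_width'])
shot('wrist','w2')
```

```text
4.3 [ 0.54662919 -0.12706357  0.0168704 ] [[-111.54198287   -6.99567526]] [-3.04117439  0.00374263 -0.13495511] [ 0.11556662 -0.27150211 -0.43255922] 0.046149280930850634
```

View pics/w2.png

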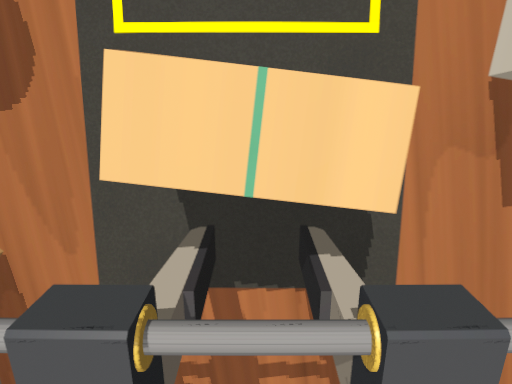

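Request:
carry_out(
  rows=[
    [[0,0.03,0.35],[0,0,0]],
    [[0,-0.6,0.06],[0,0,0]],
    [[0,-0.6,0.06],[0,0,0]],
    [[0,-0.5,0.05],[0,0,0]],
    [[0,-0.5,0.05],[0,0,0]],
    [[0,-0.5,0.05],[0,0,0]],
    [[0,-0.5,0.05],[0,0,0]],
    [[0,-0.5,0.05],[0,0,0]],
    [[0,-0.5,0.05],[0,0,0]],
    [[0,-0.5,0.05],[0,0,0]],
    [[0,-0.5,0.05],[0,0,0]],
    [[0,0,0],[0,0,0]],
  ],
)

```text
time_s: 5.55
ee_pos: [0.5549, -0.0745, 0.0151]
orientation: [-3.041, 0.0, -0.133]
ft_force: [0.7, 0.2, 0.3]
gripper_width: 0.0455
```

Run:
```python
from h import *
s=ctrl.read_state();print(s['time_s'],s['ee_pos'],tomat(s['ee_pos']),s['orientation'],s['ft_force'],s['gripper_width'])
shot('wrist','w3')
```

```text
5.55 [ 0.5549463  -0.07447246  0.01513489] [[-58.30756615  -8.04265828]] [-3.04100916e+00  7.66242485e-06 -1.33002390e-01] [0.65674473 0.23631983 0.30760293] 0.04552251370358942
```

View pics/w3.png

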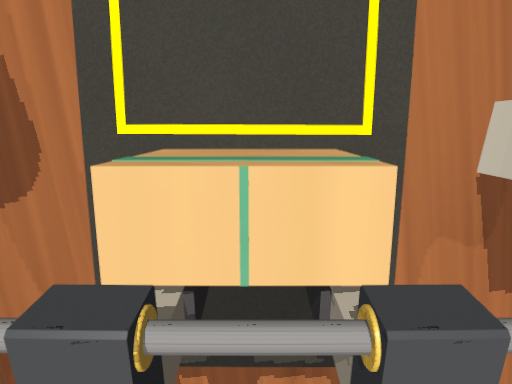

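Run:
```python
from h import *
z=np.load('pics/w3.npz');E=z['E'];p=z['p']
px=[(163,149.5),(337,149.5),(92,165.5),(397,165.5),(100,285),(391,285),(117.5,134),(372,134)]
print(tomat(atz('wrist',px,[.003,.003,.087,.087,.087,.087,.003,.003],E)).round(1))
cv2.imwrite('pics/w3z.png',cv2.resize(p[110:200,70:420],None,fx=2.28,fy=2.28*1.5,interpolation=cv2.INTER_CUBIC)[:,:,::-1])
```

```text
[[ -8.9  45.1]
 [ -8.5 -52.3]
 [ -8.5  44.9]
 [ -8.1 -51.8]
 [-49.2  45.7]
 [-48.7 -53.1]
 [ -0.4  70.2]
 [  0.2 -71.4]]
```

View pics/w3z.png

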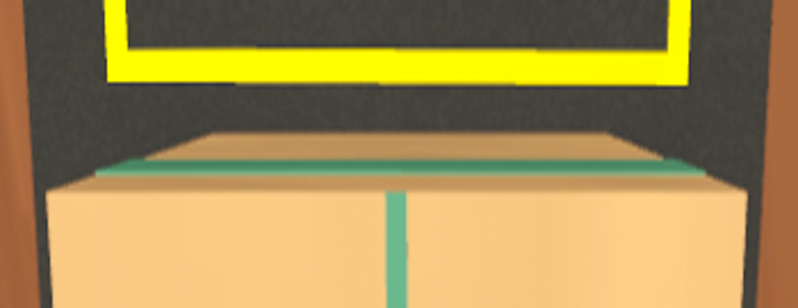

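Request:
carry_out(
  rows=[
    [[0,-0.4,0.05],[0,0,0]],
    [[0,-0.5,0.06],[0,0,0]],
    [[0,-0.4,0.05],[0,0,0]],
    [[0,-0.3,0.03],[0,0,0]],
    [[0,-0.2,0.02],[0,0,0]],
    [[0,0,0],[0,0,0]],
  ],
)

```text
time_s: 6.2
ee_pos: [0.5574, -0.0571, 0.0148]
orientation: [-3.041, -0.0, -0.134]
ft_force: [-0.5, -1.9, 1.3]
gripper_width: 0.0458
```

Run:
```python
from h import *
s=ctrl.read_state();print(s['time_s'],s['ee_pos'],tomat(s['ee_pos']),s['orientation'],s['ft_force'],s['gripper_width'])
shot('wrist','w4')
```

```text
6.2 [ 0.55740421 -0.05706896  0.01483509] [[-40.7314425   -8.09749222]] [-3.04126289e+00 -1.13469284e-04 -1.33559864e-01] [-0.49446047 -1.8675222   1.29331615] 0.04579690234125428
```

View pics/w4.png

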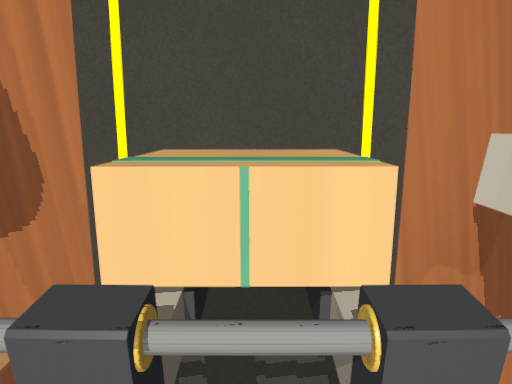

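Request:
carry_out(
  rows=[
    [[0,1.0,-0.1],[0,0,0]],
    [[0,2.0,-0.2],[0,0,0]],
    [[-0.2,0,0],[0,0,0]],
    [[-0.25,-0.3,-2.8],[0,0,0]],
    [[0,-0.3,-2.9],[0,0,0]],
    [[0,0,0],[0,0,0]],
    [[0,-0.8,0.08],[0,0,0]],
    [[0,-0.8,0.08],[0,0,0]],
    [[0,-0.5,0.05],[0,0,0]],
    [[0,0,0],[0,0,0]],
  ],
)

```text
time_s: 7.25
ee_pos: [0.5512, -0.0639, 0.0713]
orientation: [-3.041, 0.002, -0.132]
ft_force: [0.4, 0.0, 0.0]
gripper_width: 0.0461
```

Run:
```python
from h import *
s=ctrl.read_state();print(s['time_s'],s['ee_pos'],tomat(s['ee_pos']),s['orientation'],s['ft_force'],s['gripper_width'])
shot('wrist','w5')
```

```text
7.25 [ 0.55121982 -0.06386571  0.0713092 ] [[-48.31007115  -2.90068487]] [-3.04078769e+00  1.58554130e-03 -1.31684316e-01] [0.41653478 0.02509831 0.04281774] 0.04613913077533894
```

View pics/w5.png

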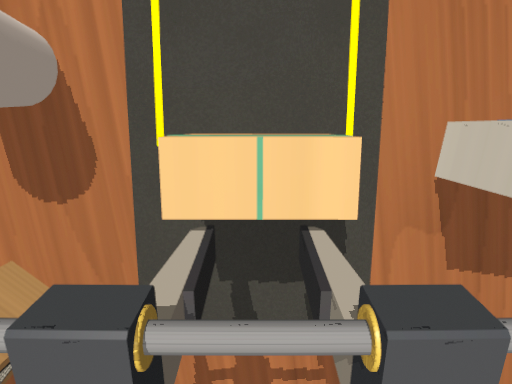

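Run:
```python
from h import *
z=np.load('pics/w5.npz');E=z['E']
print(tomat(atz('wrist',[(159,136),(361,136),(162,219),(358,219)],[.087]*4,E)).round(1))
```

```text
[[  9.2  44.3]
 [  9.8 -51.6]
 [-31.5  44.7]
 [-30.9 -52.6]]
```

Request:
carry_out(
  rows=[
    [[0,-0.4,0.04],[0,0,0]],
    [[0,-0.4,0.04],[0,0,0]],
    [[0,-0.4,0.04],[0,0,0]],
    [[0,-0.4,0.04],[0,0,0]],
    [[0,-0.4,0.04],[0,0,0]],
    [[0,-0.3,0.03],[0,0,0]],
    [[0,0,0],[0,0,0]],
  ],
)

```text
time_s: 8.0
ee_pos: [0.5549, -0.0421, 0.0722]
orientation: [-3.041, -0.0, -0.133]
ft_force: [-0.4, -0.3, 0.1]
gripper_width: 0.046
```

Run:
```python
from h import *
s=ctrl.read_state();print(s['time_s'],s['ee_pos'],tomat(s['ee_pos']),s['orientation'],s['ft_force'],s['gripper_width'])
shot('wrist','w6')
```

```text
8.0 [ 0.55489408 -0.04207562  0.07219864] [[-26.2222287   -3.56056541]] [-3.04125158e+00 -2.16232367e-04 -1.33212476e-01] [-0.38919831 -0.30798606  0.09762987] 0.046003748488686984
```

View pics/w6.png

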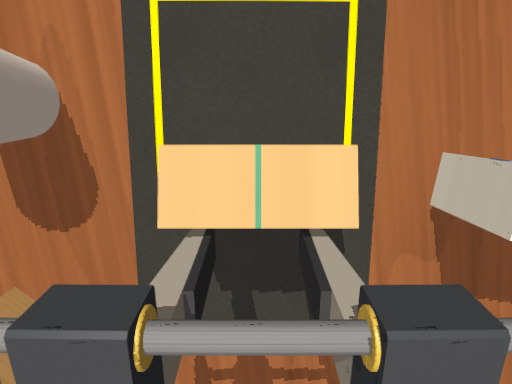

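Request:
carry_out(
  rows=[
    [[0,-0.4,0.04],[0,0,0]],
    [[0,-0.4,0.04],[0,0,0]],
    [[0,-0.4,0.04],[0,0,0]],
    [[0,-0.3,0.03],[0,0,0]],
    [[0,-0.3,0.03],[0,0,0]],
    [[0,0,0],[0,0,0]],
    [[0,0,0],[0,0,0]],
    [[0,0,0],[0,0,0]],
    [[0,0,0],[0,0,0]],
  ],
)

```text
time_s: 8.95
ee_pos: [0.5571, -0.0251, 0.0721]
orientation: [-3.042, 0.0, -0.134]
ft_force: [0.3, -0.8, -1.1]
gripper_width: 0.0458
```

Run:
```python
from h import *
s=ctrl.read_state();print(s['time_s'],s['ee_pos'],tomat(s['ee_pos']),s['orientation'],s['ft_force'],s['gripper_width'])
shot('wrist','w7')
```

```text
8.95 [ 0.55713822 -0.02512592  0.07208779] [[-9.12487629 -3.4656987 ]] [-3.04171165e+00  1.04086552e-04 -1.34472375e-01] [ 0.2544484  -0.78400096 -1.1359765 ] 0.045840117911166364
```

View pics/w7.png

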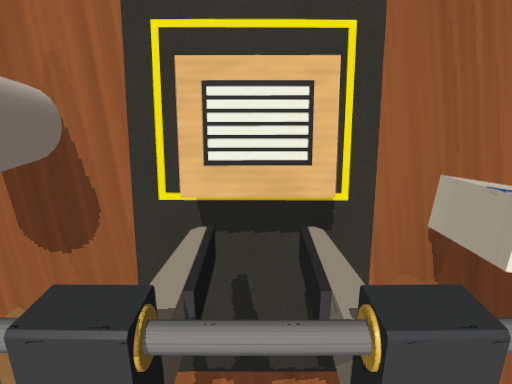

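It fell, window up. I'll raise the gripper clear and measure where it landed.

Request:
carry_out(
  rows=[
    [[0,0.5,-1.0],[0,0,0]],
    [[0,1.5,-2.5],[0,0,0]],
    [[0,1.5,-3.5],[0,0,0]],
    [[0,0.5,-3.5],[0,0,0]],
    [[0,0,-2.5],[0,0,0]],
    [[0,0,0],[0,0,0]],
    [[0,0,0],[0,0,0]],
  ],
)

```text
time_s: 9.7
ee_pos: [0.5501, -0.0778, 0.1981]
orientation: [-3.042, -0.001, -0.135]
ft_force: [-0.2, 0.0, -0.4]
gripper_width: 0.0458
```

Run:
```python
from h import *
s=ctrl.read_state();print(s['time_s'],tomat(s['ee_pos']),s['ee_pos'])
p,d,E=shot('wrist','w8')
H,W=d.shape;vv,uu=np.mgrid[0:H,0:W]
P=atd('wrist',np.c_[uu.ravel(),vv.ravel()],d,E);m=tomat(P)
k=(P[:,2]>.035)&(P[:,2]<.052)&(abs(m[:,1])<65)&(m[:,0]>-20)&(m[:,0]<130)
r=cv2.minAreaRect(m[k].astype(np.float32));print(k.sum(),P[k,2].mean(),r,cv2.boxPoints(r))
w=measure('wrist',p,E,(100,0,420,300),None);q=tomat(w);print(q.min(0),q.max(0))
shot('side','s8')
```

```text
9.7 [[-62.23477186  -3.68348283]] [ 0.55009102 -0.07776664  0.19811279]
9598 0.04464762734369689 ((51.92323303222656, -2.9434890747070312), (84.14398956298828, 96.38948822021484), 0.1373101770877838) [[  9.735863  45.15029 ]
 [  9.966858 -51.238922]
 [ 94.1106   -51.03727 ]
 [ 93.87961   45.351944]]
[ -0.32961669 -70.73865725] [125.73661284  70.96979266]
```

View pics/w8.png

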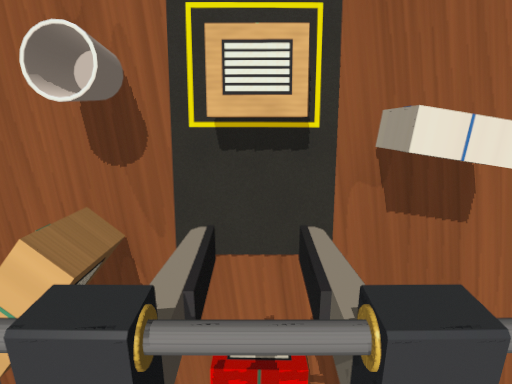

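View pics/s8.png

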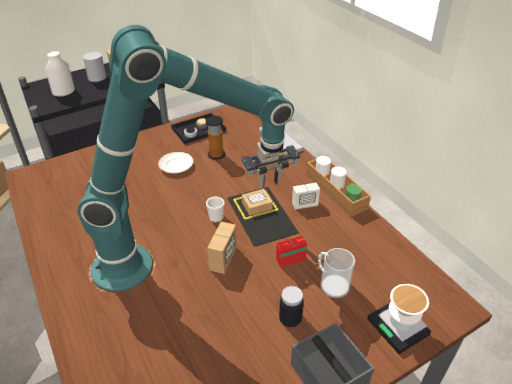

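The carton lies flat at x 10 to 94 mm and y −51 to +45 mm, inside the outline (0 to 125, ±70). The window faces up, everything else is still standing, and the gripper is clear.

Run:
```python
from bench import ctrl
print(ctrl.close_job())
```

```text
the job is handed in; nothing more can be done
None
```

The brown carton now lies flat, wholly inside the yellow outline with its window facing up, and I've handed the job in.

- **Slide:** I pushed it low with the two half-open fingers, about 12 mm above the mat. It stayed upright and turned square to the mat. I stopped with its whole lower front edge about 9 mm past the outer edge of the near line.
- **Tip:** I backed off, raised the fingers to about 69 mm above the mat, and pushed the window side until it fell by itself. The carton was never gripped or lifted.
- **Final position:** The last wrist-camera measurement put it at x 10 to 94 mm and y −51 to +45 mm in the outline's axes, where the outline spans 0 to 125 mm and ±70 mm. Its top is about 45 mm above the bar, so it is lying flat.
- **Everything else:** In the last side picture the other items still looked in place, and the arm had touched nothing but the carton. I checked this by eye and did not re-measure their positions. At the last reading, at about 10 s, the gripper was clear of everything.

No check failed or disagreed. The close-up measurements matched within about 1 mm, and the outline measured within 1 mm of its stated size.

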